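Rub down a lipping seam, then hold the clamp lever at its third click

ROBOT

A 7-joint arm with a two-finger parallel gripper is mounted at the origin on the work surface. World frame = base frame: x ahead of the robot, y to its left, z up, the work surface at z = 0. Lengths are in m, angles in rad, forces in N, time in s.
With the tool pointing down it reaches from about 0.4 to 0.85 m from the base axis. Payload 4.4 kg.
Tool frame: the origin (TCP) lies between the finger pads; the fingertips stand 11 mm ahead of it and the grasp point (between the pads) lies 8 mm behind it; y points along the fingers, z is the direction in which the jaws open and shut, and the axes are right-handed (so a half turn about y gives the same grasp; the last joint's range is limited). The gripper opens to 94 mm and grips with 3 to 60 N. Pads are 16 mm wide; open, the fingers measure 119 mm over their backs; the gripper's body (75 mm by 177 mm) begins 78 mm behind the grasp point.
Start: joints at [1.039, 0.628, 0.038, 1.517, -0.027, 0.996, -0.02], TCP at [0.292, -0.581, 0.216] pointing down, gripper open.
Joint ranges: [-3.06, 3.06], [-0.37, 2.12], [-1.25, 1.32], [0.18, 2.47], [-1.1, 4.24], [0.23, 1.98], [-2.94, 2.94]. Speed limits (rad/s): [2.57, 2.57, 3.14, 3.14, 3.14, 3.14, 3.14].

INTERFACE

Orientations are given as a unit quaternion [x, y, z, w].
In Python, from cell import ctrl gives the robot as it stands. The module is installed in compiled form; this text tells all that it offers.
- The arm moves only by the tool send_rows, never from a script. Its argument "deltas" is a list of rows, each a list of 7 numbers: the shift along the tool's x, y, z in m, then the turn, a rotation vector about the tool's x, y, z in rad, then the opening, from 0 (shut) to 1 (fully open). In form: [[tx, ty, tz, rx, ry, rz, fingers], ...]. A call has 1 to 12 rows; each row is the pose to reach, as a shift and turn from the pose commanded when the call began, along the tool's axes at that moment; what a row does not reach only later rows make up. A row lasts 1/10 s, in which the tool goes at most 50 mm and 8.59 degrees, less where a joint would pass 70% of its speed; a pose out of reach is approached as far as the arm can. A call with a gripper value outside its range is refused whole. The fingers move at their own pace and stop on an object; "grip_force" is the grip in N (left out, the last holds). Time passes only in rows, so rows that repeat a pose let the fingers close. It gives the time, the measured TCP pose, the force and the opening at its end, in the units of the state.
- ctrl.get_state(): the state, without advancing time (a new reading comes with each control period).
- ctrl.camera(name): name is "scene" or "side" or "wrist"; returns the picture (420x560x3 uint8, red, green, blue); there is no depth.
- ctrl.get_calibration(name): a dict with "fx", "fy", "cx", "cy" (pixels), "extrinsics" (4x4, takes a point from camera to world coordinates); the wrist camera has in their place "hand_eye" (4x4, takes a point from camera to tool coordinates, whose origin is the TCP and whose axes are the tool frame's). Camera axes: x right, y up, looking along -z (the intrinsics and any distortion apply to the point x, -y, -z); pixel columns grow to the right and rows downward; lengths in m; the calibration is good to about 2 mm. A picture is of the moment at which its call begins: read the wrist's pose just before it. get_calibration takes no time and is no camera call.
- ctrl.finish_job(): hands the job in, once; it reports no verdict.
Trained networks look in the newest picture that a camera, given by its name, has taken for a name from the list of things; names that differ only in an ending like _2 or _b are one class to them, and where a whole thing is asked for, a point or a joint stands for the part that bears it (a point fixed in the world has none). Each returns a list of dicts, best first, with "confidence" (0 to 1); they miss things now and then, are a little off and sometimes report something else, mostly with a low value. They report only what shows in the picture. A call takes as long as a camera call. They do not tell look-alikes from the thing itself.
- ctrl.boxes_of(camera, thing): "uv" ([column, row] in pixels, amid what is visible of it).
- ctrl.mark_of(camera, thing): "uv" ([column, row] in pixels: a listed point, or the origin of a listed thing).
The state is a dict: "time_s": time; "joints": joint angles; "dq": joint speeds; "joint_efforts": joint torques, N m; "ee_pos": TCP position; "orientation": TCP orientation; "force": force on the tool from outside, world axes, zero at the start; "torque": the same for the moment, N m; "grip_width": finger opening in m.
Only numpy, scipy, OpenCV 4.12 (cv2) and the standard library are available. Lean on these libraries where they do the work, as an engineer would, in place of code of your own. Each camera call takes 0.05 s, during which the arm holds its last target.

TASK

Take the block off the cork pad and rub it along the seam between panel and lipping, in one pass from the right-hand end to the left-hand end as the robot sees it, keeping its sprung sole pressed down steadily without lifting or bottoming it hard, then stand the block back on the cork pad. Then push the spring-return clamp lever down with the fingers, past the first two clicks to the third, not down onto its end stop, and finish while still holding it there. Leave the glue bottle, the jar and the tape measure alone.

Things in the scene. Friction and masses are not known exactly. Their poses are not given: they have to be found in the camera images.
- jig: Fixed board 270 x 340 x 12 mm, grey; on it a pale panel (100 x 300 mm) and a darker wooden lipping (24 x 300 mm) side by side, tops flush, 38 mm above the bench. Origin at bench level under the middle of the seam between them; y along the seam to the robot's left, x across it from panel to lipping (away from the robot), z up. Turned up to 0.25 rad. A low aluminium fence backs the panel.
- seam_right (a point): Right-hand (-y) end of the seam on the top surface, 38 mm above the bench, at x = 0, y = -150 mm of the jig. The pass starts with the block's rear end about flush with this end (block centre 95 mm right of the seam's middle).
- seam_left (a point): Left-hand (+y) end of the seam on the top surface, at x = 0, y = +150 mm of the jig. The pass ends with the block's front end about flush with this end (block centre 95 mm left of the seam's middle).
- block: Loose wooden block, 0.3 kg, 114 mm long (its y), 50 mm wide (x), with a square upright handle 28 x 28 mm in the middle, 30 to 75 mm above its underside. Below is a black sprung sole 110 x 44 mm. Origin at the centre of the underside, sole relaxed. Starts on the cork pad. To rub: long side along the seam, centred on it, pressed about 4 mm further down than first touch.
- sole (a joint): How far the block's sole is pressed up into it, m: 0 relaxed, 0.008 bottomed (then it is rigid). The spring starts to give at 4 N and takes 1 N more per mm; the block's own weight does not move it.
- rest: Fixed cork pad on the bench where the block belongs, 130 mm (x) x 180 mm (y) x 4 mm thick. Origin at bench level under its centre.
- clamp: Grey lever clamp on the jig board beyond the lipping: two upright cheeks, tops 88 mm above the bench; its place along the seam varies. Axes as the jig's; origin on the board (12 mm above the bench) under its middle, 85 mm beyond the seam. Carries the lever and a pad that moves towards the lipping as the lever goes down and meets it at the third click.
- lever_pivot (a point): The lever's hinge axis (along the clamp's x) at the clamp's middle, 72 mm above the bench.
- lever_tip (a point): Centre of the top face of the black paddle (34 mm wide, 40 long, 14 thick) at the lever's end. The paddle's middle is 110 mm from the pivot, this face 7 mm above it; the lever points to the clamp's +y (robot's left) and at rest rises 0.26 rad above level. The face is about 107 mm above the bench at rest, 55 mm at the third click.
- lever (a joint): Lever angle, rad: 0 at rest (up), grows as pressed down. Clicks at 0.16, 0.32 and 0.48; hard end stop, past the third click, at 0.56. It springs back from everywhere when let go; pushing the paddle takes about 6 N at the start and 11 N at the third click, with about 2 N of ripple at each click (force rises before a click and drops into it).
- glue: Bystander: standing glue bottle, 56 mm diameter, 170 mm tall. Origin at the centre of its base.
- jar: Bystander: standing glass jar with a lid, 70 mm diameter, 80 mm tall. Origin at the centre of its base.
- tape: Bystander: tape measure, 65 x 60 x 36 mm. Origin at the centre of its underside.
Things that resemble listed ones, but are neither listed nor needed, are in the scene too. Of the things that look like the block, take the one that is farthest to the robot's left at the start.

How it is judged:
On the way, in this order (a step that is already met when the one before it is completed fails the run):
1. the block is pressed down on the right-hand end of the seam, along it (y of block in the frame of jig between -0.14 and -0.075 m and x of block in the frame of jig between -0.014 and 0.014 m and contact force between block and jig above 5 N and angle between the y axis of block and the y axis of jig, either way round below 0.2 rad and angle between block's own z axis and vertical below 0.12 rad), for 0.1 s.
2. still pressed, it passes the right-hand quarter (y of block in the frame of jig between -0.065 and -0.03 m and x of block in the frame of jig between -0.014 and 0.014 m and contact force between block and jig above 5 N and angle between the y axis of block and the y axis of jig, either way round below 0.2 rad and angle between block's own z axis and vertical below 0.12 rad), for 0.05 s.
3. still pressed, it passes the middle (y of block in the frame of jig between -0.018 and 0.018 m and x of block in the frame of jig between -0.014 and 0.014 m and contact force between block and jig above 5 N and angle between the y axis of block and the y axis of jig, either way round below 0.2 rad and angle between block's own z axis and vertical below 0.12 rad), for 0.05 s.
4. still pressed, it passes the left-hand quarter (y of block in the frame of jig between 0.03 and 0.065 m and x of block in the frame of jig between -0.014 and 0.014 m and contact force between block and jig above 5 N and angle between the y axis of block and the y axis of jig, either way round below 0.2 rad and angle between block's own z axis and vertical below 0.12 rad), for 0.05 s.
5. still pressed, it reaches the left-hand end (y of block in the frame of jig between 0.075 and 0.14 m and x of block in the frame of jig between -0.014 and 0.014 m and contact force between block and jig above 5 N and angle between the y axis of block and the y axis of jig, either way round below 0.2 rad and angle between block's own z axis and vertical below 0.12 rad), for 0.05 s.
6. the block stands released on the cork pad (x of block in the frame of rest between -0.055 and 0.055 m and y of block in the frame of rest between -0.07 and 0.07 m and height (world z) of block below 0.009 m and angle between block's own z axis and vertical below 0.1 rad and contact force between block and the fingers below 0.1 N and linear speed of block below 0.03 m/s), for 0.2 s.
7. the fingers push the lever past the first click (value of joint lever above 0.18 rad and contact force between the fingers and clamp above 2 N).
8. past the second click (value of joint lever above 0.34 rad and contact force between the fingers and clamp above 2 N).
9. the lever is held at the third click (value of joint lever between 0.44 and 0.525 rad and contact force between the fingers and clamp above 3 N), for 0.5 s.
At the end, for the whole second after the job is handed in: The fingers hold the lever at the third click (joint 0.44 to 0.525 rad, at least 3 N on it, still), and the block stands upright and released on the cork pad, its centre within 55 mm (x) and 70 mm (y) of the pad's (all of step 6 and all of step 9 and velocity of joint lever between -0.1 and 0.1 rad/s); the arm keeps its last pose, push and grip.
It fails at once if the block is pressed on the work with more than 30 N (contact force between block and jig above 30 N).
It fails at once if the block is lifted off the seam in mid-pass (3 to 10 mm above it, between the ends) (y of block in the frame of jig between -0.07 and 0.07 m and x of block in the frame of jig between -0.014 and 0.014 m and z of block in the frame of jig between 0.041 and 0.048 m).
It fails at once if the lever is forced with more than 50 N (contact force between the arm and clamp above 50 N).
It fails at once if a bystander is moved more than 30 mm (distance of any of glue, jar, tape from where it was at the start of the episode above 0.03 m).
It fails at once if the bottle or jar is tipped (angle between any of glue, jar's own z axis and vertical above 0.5 rad).
It also fails if it takes over 61 s, if anything falls off the work surface, if the arm or the gripper's body presses on something with over 40 N, if the wrist force passes 120 N, or if a joint passes its speed limit or range.

## Working session

There is one attempt and no reset: what is moved stays moved. The work goes in short steps, Python scripts to look and compute and a tool call to move; the robot and the scene stay as the last step left them, time stands still between calls to the robot, and variables do not carry over. Pictures are saved under pics/ and viewed, and the job is handed in when it is done.

Besides the shell and the picture viewer there is one more tool, called as name(argument=value, ...) on one line, values as JSON. send_rows: Moves the arm, as the interface text tells. Its arguments: {"type":"object","properties":{"deltas":{"type":"array"},"grip_force":{"type":"number"}},"required":["deltas"]}

```bash
mkdir -p pics; python3 - <<'E'
from cell import ctrl
import cv2,json
s=ctrl.get_state();print(s)
for c in ["scene","side","wrist"]:
    im=ctrl.camera(c);cv2.imwrite(f"pics/{c}0.png",im[:,:,::-1])
    k=ctrl.get_calibration(c);print(c,{a:(b.tolist() if hasattr(b,'tolist') else b) for a,b in k.items()})
E
```

```text
{'time_s': 0.0, 'joints': array([ 1.03917891,  0.62930023,  0.03845819,  1.51835285, -0.02702654,
        0.99627709, -0.01999693]), 'dq': array([ 4.40121392e-04,  2.74760267e-03, -4.39415558e-05,  2.22571511e-03,
       -2.48300627e-05,  3.90599968e-04,  1.47103586e-03]), 'joint_efforts': array([ 4.75543948e-04, -5.49732935e+01,  1.14357345e+00, -1.86635560e+01,
       -5.23158268e-02,  2.35391187e-02,  1.36842332e-04]), 'ee_pos': array([ 0.2916909 , -0.58016873,  0.21558897]), 'orientation': array([-0.16334936,  0.68864115, -0.68739083,  0.16304663]), 'force': array([ 0.12386733,  0.7765481 , -0.67033064]), 'torque': array([ 0.00737271, -0.04612947,  0.00780216]), 'grip_width': 0.09409849182117809}
scene {'fx': 447.6194237947007, 'fy': 447.6194237947007, 'cx': 277.846615227419, 'cy': 204.64057553049844, 'extrinsics': [[0.7857688282296735, -0.46572438601870314, 0.4070235187923027, 0.9762035618481474], [0.6184490198070528, 0.5815990790595756, -0.5284537076573024, -0.6569834352166133], [0.00938927485281332, 0.666965746875022, 0.7450292168856082, 0.9804155985140146], [0.0, 0.0, 0.0, 1.0]]}
side {'fx': 478.33411988008334, 'fy': 478.33411988008334, 'cx': 284.0704878259735, 'cy': 205.14964155555654, 'extrinsics': [[-0.938347929556638, 0.22787121794607662, -0.25995744099475593, 0.13978347908028493], [-0.3456904563760879, -0.6160779712549409, 0.7077754175618763, 0.9634703765611377], [0.001127593571442432, 0.7540044040761088, 0.6568683940992821, 1.0159710077026667], [0.0, 0.0, 0.0, 1.0]]}
wrist {'fx': 355.72536237704816, 'fy': 355.72536237704816, 'cx': 278.46103178729555, 'cy': 212.75539478887072, 'hand_eye': [[0.000980036598697399, -0.9718921823503069, -0.23542435178761734, -0.0676628385984844], [0.00024641185283023366, 0.23542469240459243, -0.9718925627287197, -0.16748938385952034], [0.9999994894046, 0.0008944789307505713, 0.00047021056819754103, 0.0006478953337459847], [0.0, 0.0, 0.0, 1.0]]}
```

View pics/scene0.png

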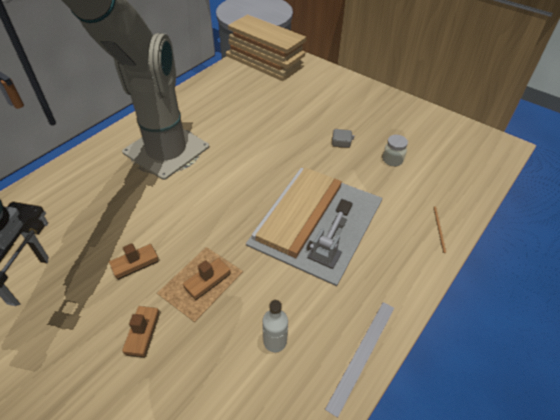

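View pics/side0.png

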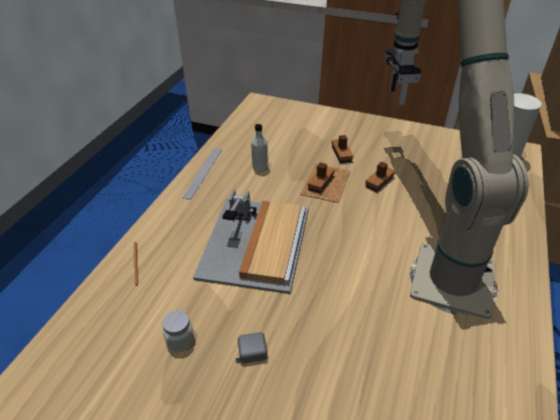

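View pics/wrist0.png

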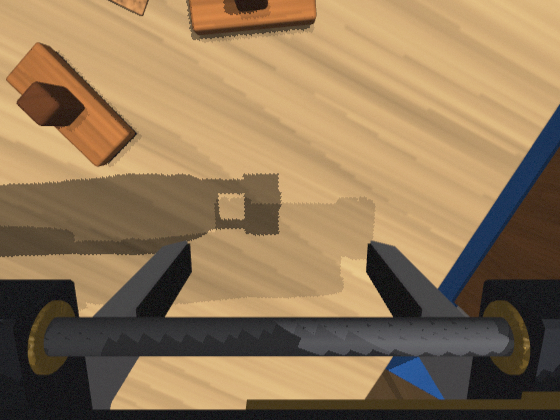

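```bash
cat > h.py <<'E'
from cell import ctrl
import numpy as np, cv2
from scipy.spatial.transform import Rotation as R
def cam(c,st=None):
    k=ctrl.get_calibration(c)
    if c=="wrist":
        st=st or ctrl.get_state()
        T=np.eye(4);T[:3,:3]=R.from_quat(st['orientation']).as_matrix();T[:3,3]=st['ee_pos']
        E=T@np.array(k['hand_eye'])
    else: E=np.array(k['extrinsics'])
    return k,E
def px2w(c,uv,z,st=None):
    k,E=cam(c,st)
    d=np.array([(uv[0]-k['cx'])/k['fx'],-(uv[1]-k['cy'])/k['fy'],-1.])
    d=E[:3,:3]@d;o=E[:3,3]
    return o+d*(z-o[2])/d[2]
def w2px(c,p,st=None):
    k,E=cam(c,st)
    q=np.linalg.inv(E)@np.append(p,1)
    return np.array([k['cx']+k['fx']*q[0]/-q[2],k['cy']-k['fy']*q[1]/-q[2]])
E
python3 - <<'E'
from h import *
Z=dict(jig=0,seam_right=.038,seam_left=.038,block=.004,rest=0,clamp=.012,lever_pivot=.072,lever_tip=.107,glue=0,jar=0,tape=0)
for c in ["scene","side"]:
    ctrl.camera(c)
    for n,z in Z.items():
        for d in ctrl.mark_of(c,n)[:4]:
            print(c,n,round(d['confidence'],2),np.round(d['uv'],0),np.round(px2w(c,d['uv'],z),3))
E
```

```text
scene jig 0.75 [310. 224.] [ 0.557  0.039 -0.   ]
scene seam_right 0.72 [288. 246.] [ 0.573 -0.086  0.038]
scene seam_right 0.16 [312. 222.] [0.574 0.02  0.038]
scene seam_left 0.67 [333. 176.] [0.521 0.204 0.038]
scene seam_left 0.37 [325. 243.] [ 0.641 -0.017  0.038]
scene seam_left 0.32 [209. 282.] [ 0.487 -0.294  0.038]
scene block 0.81 [142. 332.] [ 0.442 -0.473  0.004]
scene block 0.76 [136. 267.] [ 0.29  -0.365  0.004]
scene block 0.65 [208. 284.] [ 0.472 -0.285  0.004]
scene rest 0.67 [198. 282.] [ 0.447 -0.296 -0.   ]
scene rest 0.44 [289. 252.] [ 0.568 -0.076  0.   ]
scene clamp 0.64 [322. 257.] [ 0.652 -0.041  0.012]
scene lever_pivot 0.97 [323. 240.] [ 0.646 -0.037  0.072]
scene lever_pivot 0.19 [209. 280.] [ 0.501 -0.302  0.072]
scene lever_tip 0.7 [342. 203.] [0.626 0.073 0.107]
scene glue 0.71 [276. 344.] [ 0.703 -0.301  0.   ]
scene jar 0.71 [392. 158.] [0.605 0.429 0.   ]
scene tape 0.87 [340. 144.] [0.434 0.382 0.   ]
side jig 0.85 [259. 246.] [0.547 0.068 0.   ]
side seam_right 0.84 [269. 205.] [ 0.569 -0.074  0.038]
side seam_left 0.83 [247. 272.] [0.527 0.2   0.038]
side block 0.97 [342. 155.] [ 0.438 -0.462  0.004]
side block 0.78 [381. 181.] [ 0.274 -0.359  0.004]
side rest 0.66 [325. 180.] [ 0.456 -0.303  0.   ]
side clamp 0.75 [239. 212.] [ 0.657 -0.037  0.012]
side lever_pivot 0.62 [238. 195.] [ 0.662 -0.049  0.072]
side lever_tip 0.62 [231. 209.] [0.636 0.051 0.107]
side glue 0.97 [262. 167.] [ 0.687 -0.296  0.   ]
side glue 0.47 [180. 339.] [0.608 0.424 0.   ]
side glue 0.24 [255. 348.] [0.426 0.385 0.   ]
side jar 0.9 [180. 341.] [0.606 0.431 0.   ]
side tape 0.66 [251. 352.] [0.432 0.396 0.   ]
```

Scene: the target block, farthest left (y ≈ -0.285), is on the cork at scene px (208,278). The look-alikes are at (135,262) and (141,332). The jig is turned about 0.165 rad, with the lever paddle at (343,205). Next I'll look from above with the wrist camera.

```bash
cat >> h.py <<'E'
def yawR(a):
    # tool y down; tool z (jaw) horizontal at world angle a from +x
    z=np.array([np.cos(a),np.sin(a),0]);y=np.array([0,0,-1.]);x=np.cross(y,z)
    return np.c_[x,y,z]
def delta(p,a,st=None):
    st=st or ctrl.get_state()
    R0=R.from_quat(st['orientation']).as_matrix()
    sh=R0.T@(np.array(p)-st['ee_pos'])
    rv=R.from_matrix(R0.T@yawR(a)).as_rotvec()
    return np.round(sh,4),np.round(rv,4)
E
python3 - <<'E'
from h import *
R0=R.from_quat(ctrl.get_state()['orientation']).as_matrix();print(np.round(R0,3))
ja=np.arctan2(R0[1,2],R0[0,2]);print("jaw angle",ja)
print(delta([.44,-.29,.33],ja))
E
```

```text
[[-0.893  0.     0.449]
 [-0.449  0.    -0.893]
 [-0.    -1.     0.   ]]
jaw angle -1.1050702487914634
(array([-0.2629, -0.1135, -0.1933]), array([-0.,  0., -0.]))
```

send_rows(deltas=[[-0.04, -0.02, -0.03, 0, 0, 0, 1], [-0.08, -0.04, -0.06, 0, 0, 0, 1], [-0.12, -0.055, -0.09, 0, 0, 0, 1], [-0.16, -0.075, -0.12, 0, 0, 0, 1], [-0.2, -0.09, -0.15, 0, 0, 0, 1], [-0.235, -0.105, -0.175, 0, 0, 0, 1], [-0.263, -0.114, -0.193, 0, 0, 0, 1], [-0.263, -0.114, -0.193, 0, 0, 0, 1], [-0.263, -0.114, -0.193, 0, 0, 0, 1]])

```text
time_s: 2.25
ee_pos: [0.4408, -0.2896, 0.3309]
orientation: [0.164, -0.687, 0.688, -0.164]
force: [-0.6, 0.3, -0.5]
grip_width: 0.094
```

```bash
python3 - <<'E'
from h import *
s=ctrl.get_state();im=ctrl.camera("wrist");cv2.imwrite("pics/w1.png",im[:,:,::-1])
print(s['ee_pos'],s['dq'].round(3))
for n,z in dict(block=.004,rest=0).items():
    for d in ctrl.mark_of("wrist",n)[:4]: print(n,round(d['confidence'],2),np.round(d['uv']),px2w("wrist",d['uv'],z,s).round(4))
E
```

```text
[ 0.44078412 -0.28956975  0.33090961] [ 0.04   0.016  0.04   0.009  0.01  -0.001  0.002]
block 0.87 [281. 159.] [ 0.464  -0.2825  0.004 ]
block 0.83 [272. 294.] [ 0.2773 -0.3612  0.004 ]
block 0.72 [391. 234.] [ 0.4401 -0.4732  0.004 ]
rest 0.78 [281. 173.] [ 0.4468 -0.2911  0.    ]
```

View pics/w1.png

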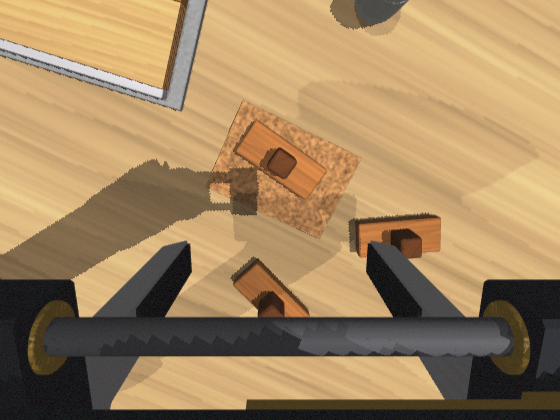

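The wrist view shows the target block on the cork at about (281,160). The body's top corners are near (255,121), (327,169), (308,198) and (236,147), and the jig's corner shows at upper left.

```bash
python3 - <<'E'
from h import *
s=ctrl.get_state()
im=cv2.imread("pics/w1.png")
cv2.imwrite("pics/w1c.png",cv2.resize(im[90:250,190:380],None,fx=4,fy=4,interpolation=cv2.INTER_CUBIC))
f=lambda u,z:px2w("wrist",u,z,s)[:2]
T=[f(u,.034) for u in [(255,121),(327,169),(308,198),(236,147)]]
print(np.round(T,4),np.mean(T,0))
a=T[0]-T[1];b=T[3]-T[2];print(np.linalg.norm(a),np.linalg.norm(b),[np.degrees(np.arctan2(v[1],v[0])) for v in(a,b)], np.linalg.norm(T[0]-T[3]))
C=[f(u,.004) for u in [(243,100),(360,157),(320,238),(210,190)]]
print(np.round(C,4),np.mean(C,0))
print(f((282,162),.079))
E
```

```text
[[ 0.4924 -0.2325]
 [ 0.4796 -0.3425]
 [ 0.4344 -0.3382]
 [ 0.4524 -0.2246]] [ 0.46468745 -0.28446124]
0.11076856844028717 0.11499004980797672 [np.float64(83.35537618804788), np.float64(81.03093548058149)] 0.04077937242750299
[[ 0.5091 -0.2047]
 [ 0.513  -0.3805]
 [ 0.3855 -0.3862]
 [ 0.3789 -0.2145]] [ 0.4466255  -0.29647745]
[ 0.46529895 -0.28369613]
```

View pics/w1c.png

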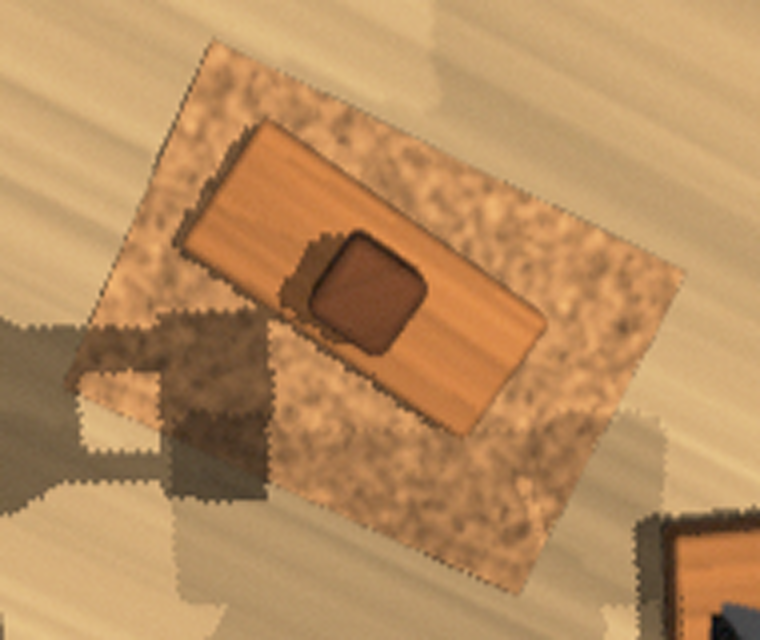

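```bash
python3 - <<'E'
from h import *
s=ctrl.get_state()
f=lambda u,z:px2w("wrist",u,z,s)[:2]
T=np.array([f((190+u/4,90+v/4),.034) for u,v in [(265,121),(547,322),(463,437),(180,243)]])
print(T.round(4),T.mean(0))
for i,j in((0,1),(3,2),(0,3),(1,2)):
    v=T[i]-T[j];print(np.linalg.norm(v).round(4),np.degrees(np.arctan2(v[1],v[0])))
H=np.array([f((190+u/4,90+v/4),.079) for u,v in [(358,230),(427,288),(377,356),(310,300)]]);print(H.round(4),H.mean(0))
v=T[1]-T[0]+T[2]-T[3];a=np.arctan2(v[1],v[0]);print("jaw",a)
for z in(.15,.064-.008):print(delta([*(T.mean(0)*.5+H.mean(0)*.5),z],a,s))
E
```

```text
[[ 0.4939 -0.2335]
 [ 0.4777 -0.3432]
 [ 0.4316 -0.3363]
 [ 0.4475 -0.2255]] [ 0.4626737  -0.28461246]
0.1108 81.58950346335766
0.112 81.85060247854086
0.0471 -9.835667551859974
0.0466 -8.449323942111482
[[ 0.479  -0.2736]
 [ 0.473  -0.2991]
 [ 0.4486 -0.295 ]
 [ 0.4546 -0.27  ]] [ 0.4637831  -0.28446173]
jaw -1.71529699137397
(array([-0.0251,  0.18  ,  0.0045]), array([-1.000e-04,  6.074e-01,  1.300e-03]))
(array([-0.0252,  0.274 ,  0.0045]), array([-1.000e-04,  6.074e-01,  1.300e-03]))
```

send_rows(deltas=[[-0.01, 0.03, 0.002, 0, 0.14, 0, 1], [-0.02, 0.07, 0.0045, 0, 0.28, 0, 1], [-0.025, 0.11, 0.0045, 0, 0.42, 0, 1], [-0.025, 0.15, 0.0045, 0, 0.56, 0, 1], [-0.025, 0.19, 0.0045, 0, 0.607, 0, 1], [-0.025, 0.21, 0.0045, 0, 0.607, 0, 1], [-0.025, 0.21, 0.0045, 0, 0.607, 0, 1]])

```text
time_s: 3.1
ee_pos: [0.4615, -0.2832, 0.1172]
orientation: [0.048, 0.706, -0.704, -0.053]
force: [-0.4, -0.4, 0.5]
grip_width: 0.0944
```

```bash
python3 - <<'E'
from h import *
s=ctrl.get_state();print(s['ee_pos'],delta([.4633,-.2845,.051],-1.7153,s))
for c in["wrist","side"]:
    cv2.imwrite(f"pics/{c}2.png",ctrl.camera(c)[:,:,::-1])
E
```

```text
[ 0.46146934 -0.28318276  0.11723465] (array([-0.0025,  0.0662,  0.0012]), array([0.0017, 0.0007, 0.007 ]))
```

View pics/wrist2.png

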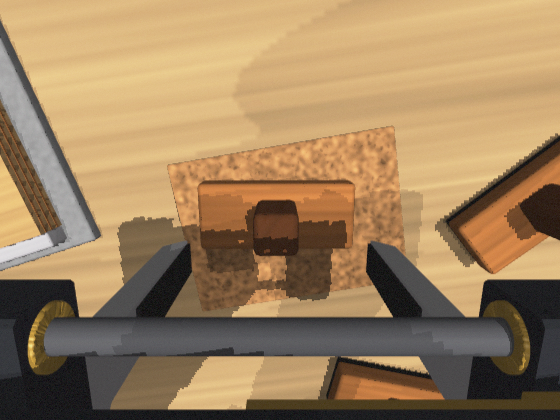

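The block is square to the jaws, with the handle centred at column 276, so I'll descend and grip.

send_rows(deltas=[[0, 0.03, 0, 0, 0, 0, 1], [0, 0.055, 0, 0, 0, 0, 1], [0, 0.068, 0, 0, 0, 0, 1], [0, 0.068, 0, 0, 0, 0, 1], [0, 0.068, 0, 0, 0, 0, 0.2], [0, 0.068, 0, 0, 0, 0, 0.1], [0, 0.068, 0, 0, 0, 0, 0], [0, 0.068, 0, 0, 0, 0, 0], [0, 0.068, 0, 0, 0, 0, 0], [0, 0.068, 0, 0, 0, 0, 0]], grip_force=45)

```text
time_s: 4.2
ee_pos: [0.4647, -0.283, 0.0527]
orientation: [-0.05, -0.705, 0.705, 0.05]
force: [0.7, -0.0, -0.4]
grip_width: 0.0494
```

```bash
python3 - <<'E'
from h import *
s=ctrl.get_state();print(s)
E
```

```text
{'time_s': 4.2, 'joints': array([ 0.4399267 ,  0.72140538,  0.08497504,  1.94828842, -0.12261878,
        0.47645623, -1.09908081]), 'dq': array([ 1.70209052e-03,  2.45001548e-03, -8.58472666e-04, -3.84868169e-05,
        3.00381947e-04, -1.59876039e-03,  1.47600285e-03]), 'joint_efforts': array([-7.83100913e-04, -5.09604442e+01,  1.90776967e+00, -1.02354929e+01,
       -1.64509012e-02, -5.98511193e-02, -2.17545312e-04]), 'ee_pos': array([ 0.46474869, -0.28299768,  0.05266966]), 'orientation': array([-0.04996297, -0.70531599,  0.70537732,  0.04975827]), 'force': array([ 0.65209483, -0.0114295 , -0.36224407]), 'torque': array([-0.01418916,  0.0401503 , -0.02690928]), 'grip_width': 0.04943090009709552}
```

Still closing; I'll wait.

send_rows(deltas=[[0, 0, 0, 0, 0, 0, 0], [0, 0, 0, 0, 0, 0, 0], [0, 0, 0, 0, 0, 0, 0], [0, 0, 0, 0, 0, 0, 0], [0, 0, 0, 0, 0, 0, 0]])

```text
time_s: 4.7
ee_pos: [0.4646, -0.2827, 0.0525]
orientation: [0.05, 0.705, -0.705, -0.05]
force: [-0.3, 0.3, 0.9]
grip_width: 0.0277
```

```bash
python3 - <<'E'
from h import *
s=ctrl.get_state();print(delta([.52,.06,.33],-1.406,s))
E
```

```text
(array([-0.0066, -0.2774, -0.3472]), array([ 3.000e-04, -3.058e-01,  1.000e-04]))
```

send_rows(deltas=[[0, -0.03, 0, 0, 0, 0, 0], [0, -0.07, 0, 0, 0, 0, 0], [0, -0.11, -0.02, 0, 0, 0, 0], [0, -0.15, -0.05, 0, -0.05, 0, 0], [0, -0.18, -0.09, 0, -0.1, 0, 0], [0, -0.21, -0.13, 0, -0.15, 0, 0], [-0.002, -0.24, -0.17, 0, -0.2, 0, 0], [-0.003, -0.26, -0.21, 0, -0.25, 0, 0], [-0.004, -0.277, -0.25, 0, -0.3, 0, 0], [-0.005, -0.277, -0.3, 0, -0.306, 0, 0], [-0.007, -0.277, -0.347, 0, -0.306, 0, 0], [-0.007, -0.277, -0.347, 0, -0.306, 0, 0]])

```text
time_s: 5.9
ee_pos: [0.5203, 0.0683, 0.329]
orientation: [-0.062, 0.706, -0.703, 0.062]
force: [-0.3, -0.7, -3.2]
grip_width: 0.0275
```

send_rows(deltas=[[0, 0, 0, 0, 0, 0, 0], [0, 0, 0, 0, 0, 0, 0]])

```text
time_s: 6.1
ee_pos: [0.52, 0.058, 0.329]
orientation: [0.058, -0.704, 0.705, -0.057]
force: [-0.5, -0.6, -2.7]
grip_width: 0.028
```

```bash
python3 - <<'E'
from h import *
s=ctrl.get_state();im=ctrl.camera("wrist");cv2.imwrite("pics/w3.png",im[:,:,::-1])
print(s['ee_pos'],s['dq'].round(3),s['force'],s['grip_width'])
for n,z in dict(jig=0,seam_right=.038,seam_left=.038,clamp=.012,lever_pivot=.072,lever_tip=.107).items():
    for d in ctrl.mark_of("wrist",n)[:2]: print(n,round(d['confidence'],2),np.round(d['uv'],1),px2w("wrist",d['uv'],z,s).round(4))
for c in["scene","side"]:
    im=ctrl.camera(c);cv2.imwrite(f"pics/{c}3.png",im[:,:,::-1])
E
```

```text
[0.51997738 0.05800645 0.32900486] [ 0.015 -0.003  0.004 -0.002 -0.005 -0.001 -0.001] [-0.4824275  -0.58603601 -2.69981578] 0.02801782749999434
jig 0.76 [280.8 156.2] [0.5479 0.0584 0.    ]
jig 0.49 [403. 158.] [ 0.5727 -0.109   0.    ]
seam_right 0.71 [404.  157.1] [ 0.5752 -0.0964  0.038 ]
seam_left 0.92 [168.2 159.2] [0.5239 0.2007 0.038 ]
clamp 0.83 [367.   88.8] [ 0.6519 -0.0372  0.012 ]
lever_pivot 0.81 [380.   83.2] [ 0.6521 -0.0373  0.072 ]
lever_pivot 0.42 [403.4 156.9] [ 0.5762 -0.0834  0.072 ]
lever_tip 0.62 [286.4  78.6] [0.6356 0.0678 0.107 ]
```

View pics/w3.png

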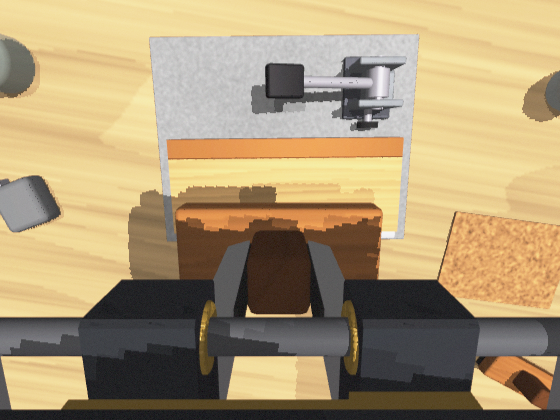

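The wrist view shows the lipping spanning cols 167-403, with the seam at row ~158. The paddle is at (285,80), and the held block is square to the view. I'll refine the seam edges.

```bash
python3 - <<'E'
from h import *
s=ctrl.get_state()
im=cv2.imread("pics/w3.png").astype(int)
# seam: strongest vertical gradient of saturation/blue between rows 148-168
pts=[]
for c in range(180,396,12):
    col=im[:,c-3:c+4,0].mean(1)
    g=np.diff(col)
    r=145+np.argmax(np.abs(g[145:170])); w=np.abs(g[r-2:r+3]); pts.append((c,(np.arange(r-2,r+3)*w).sum()/w.sum()+.5))
pts=np.array(pts);print(pts[:,1].round(1))
W=np.array([px2w("wrist",p,.038,s)[:2] for p in pts])
A=np.polyfit(W[:,1],W[:,0],1);print(A,"yaw",-np.arctan(A[0]), np.std(W[:,0]-np.polyval(A,W[:,1])))
# ends on lipping row 148 / panel row ~170
for r in(148,170):
    row=im[r-3:r+4].mean(0)
    g=np.abs(np.diff(row,axis=0)).sum(1)
    l=155+np.argmax(g[155:180]);rr=390+np.argmax(g[390:412]);print(r,l,rr,px2w("wrist",(l+.5,r),.038,s),px2w("wrist",(rr+.5,r),.038,s))
cv2.imwrite("pics/w3c.png",cv2.resize(cv2.imread("pics/w3.png")[30:190,150:420],None,fx=2.9,fy=2.9,interpolation=cv2.INTER_CUBIC))
E
```

```text
[158.7 158.5 158.5 158.6 158.5 158.2 158.2 157.7 157.7 157.4 157.4 157.4
 157.5 157.1 157.  156.7 156.7 156.5]
[-0.17597755  0.56038034] yaw 0.17419401203346815 0.0001725176565429108
148 166 402 [0.53818089 0.20594602 0.038     ] [ 0.5869475  -0.09016071  0.038     ]
170 168 408 [0.51066307 0.2008999  0.038     ] [ 0.56098237 -0.10460697  0.038     ]
```

View pics/w3c.png

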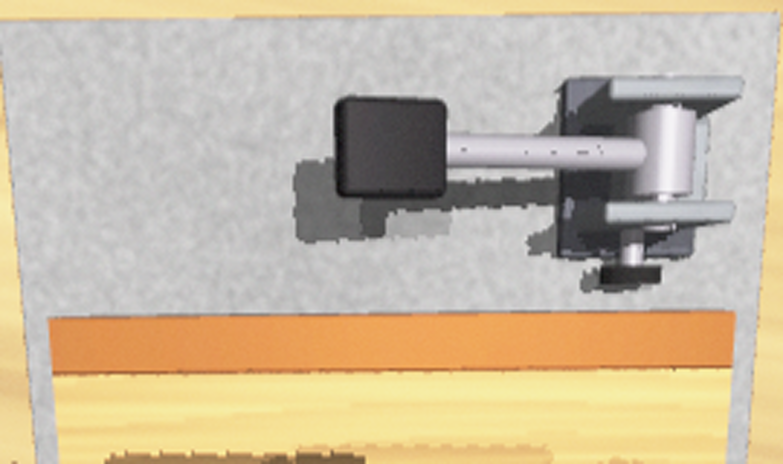

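View pics/side3.png

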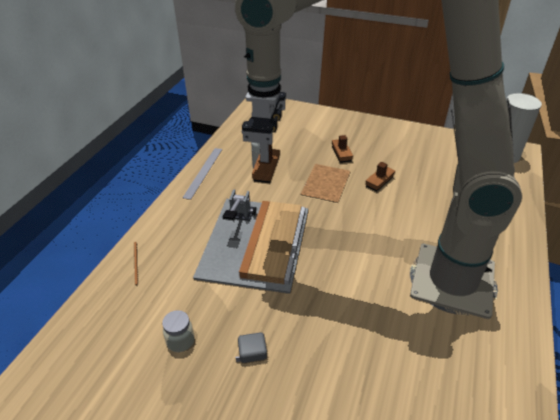

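```bash
python3 - <<'E'
from h import *
s=ctrl.get_state();print(s['ee_pos'],delta([.5675,-.0445,.11],-1.3968,s))
E
```

```text
[0.52039458 0.05924876 0.32951912] (array([-0.0295,  0.2195,  0.1101]), array([-0.    , -0.0098, -0.0001]))
```

send_rows(deltas=[[-0.005, 0.02, 0.03, 0, -0.005, 0, 0], [-0.01, 0.05, 0.06, 0, -0.01, 0, 0], [-0.02, 0.08, 0.09, 0, -0.01, 0, 0], [-0.0295, 0.12, 0.11, 0, -0.01, 0, 0], [-0.0295, 0.16, 0.11, 0, -0.01, 0, 0], [-0.0295, 0.195, 0.11, 0, -0.01, 0, 0], [-0.0295, 0.22, 0.11, 0, -0.01, 0, 0], [-0.0295, 0.22, 0.11, 0, -0.01, 0, 0], [-0.0295, 0.22, 0.11, 0, -0.01, 0, 0], [-0.0295, 0.22, 0.11, 0, -0.01, 0, 0]])

```text
time_s: 7.55
ee_pos: [0.5691, -0.0441, 0.1112]
orientation: [0.061, -0.704, 0.705, -0.063]
force: [0.6, -0.5, -2.1]
grip_width: 0.028
```

```bash
python3 - <<'E'
from h import *
s=ctrl.get_state();print(s['ee_pos'],s['force'],delta([.5675,-.0445,.0865],-1.3968,s))
for c in["wrist","side"]:
    im=ctrl.camera(c);cv2.imwrite(f"pics/{c}4.png",im[:,:,::-1])
E
```

```text
[ 0.56906406 -0.04411077  0.11119854] [ 0.61099917 -0.45373911 -2.14481067] (array([0.0017, 0.0247, 0.0001]), array([-0.0007,  0.0009, -0.0033]))
```

View pics/wrist4.png

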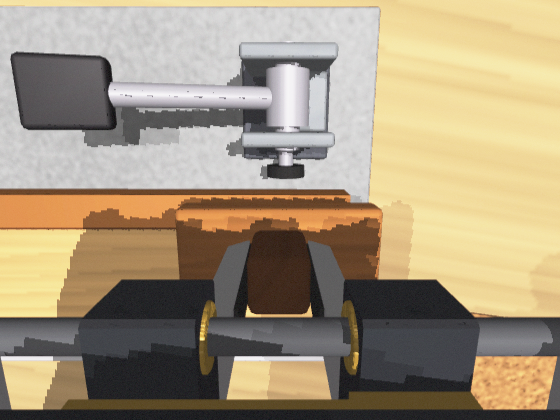

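View pics/side4.png

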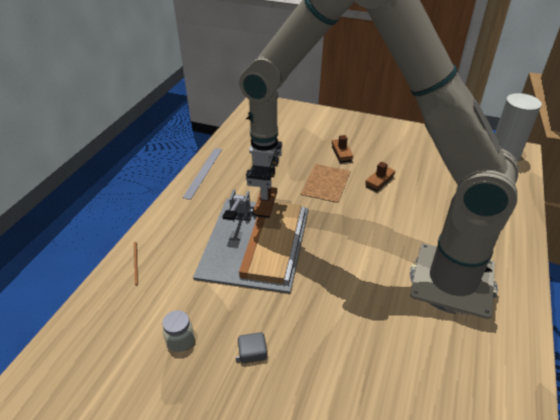

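```bash
python3 - <<'E'
from h import *
s=ctrl.get_state()
f=lambda u,z:px2w("wrist",u,z,s)[:2]
c=np.array([.5502,.054]);X=np.array([.9849,.1733]);Y=np.array([-.1733,.9849])
J=lambda p:np.round([(p-c)@X,(p-c)@Y],4)
print("tcp",J(s['ee_pos'][:2]))
print("seam",J(f((60,229),.038)),J(f((20,228.5),.038)))
for u in[(181,207),(379,207)]:print("blk far",J(f(u,.0927)))
print("lip end",J(f((351,192),.038)), "paddle c",J(f((63,92),.107)),f((63,92),.107))
E
```

```text
tcp [ 0.0014 -0.0999]
seam [-0.0005  0.0533] [-0.0001  0.0814]
blk far [ 0.0274 -0.0482]
blk far [ 0.0274 -0.1544]
lip end [ 0.0258 -0.1503] paddle c [ 0.0848 -0.0015] [0.63394164 0.06723221]
```

send_rows(deltas=[[0.0015, 0.01, 0, 0, 0, 0, 0], [0.0015, 0.018, 0, 0, 0, 0, 0], [0.0015, 0.023, 0, 0, 0, 0, 0], [0.0015, 0.025, 0, 0, 0, 0, 0], [0.0015, 0.025, 0, 0, 0, 0, 0]])

```text
time_s: 8.15
ee_pos: [0.5655, -0.0443, 0.0844]
orientation: [-0.062, 0.704, -0.704, 0.061]
force: [-3.0, 1.3, 3.1]
grip_width: 0.0281
```

send_rows(deltas=[[0, 0.001, 0, 0, 0, 0, 0], [0, 0.002, 0, 0, 0, 0, 0], [0, 0.002, 0, 0, 0, 0, 0]])

```text
time_s: 8.45
ee_pos: [0.5655, -0.0443, 0.0827]
orientation: [-0.062, 0.704, -0.704, 0.061]
force: [-3.3, 0.5, 4.8]
grip_width: 0.0278
```

```bash
python3 - <<'E'
from h import *
s=ctrl.get_state();print(s['ee_pos'],s['force'],delta([.5329,.1525,.0822],-1.3968,s),delta([.5329,.1525,.0822],-1.3968,s)[0])
E
```

```text
[ 0.56549074 -0.04431985  0.08269802] [-3.33045515  0.47148552  4.77270234] (array([-0.0021,  0.0005, -0.1995]), array([0.0002, 0.0008, 0.001 ])) [-0.0021  0.0005 -0.1995]
```

send_rows(deltas=[[0, 0.0005, -0.005, 0, 0, 0, 0], [0, 0.0005, -0.013, 0, 0, 0, 0], [0, 0.0005, -0.022, 0, 0, 0, 0], [-0.001, 0.0005, -0.031, 0, 0, 0, 0], [-0.001, 0.0005, -0.04, 0, 0, 0, 0]])

```text
time_s: 8.95
ee_pos: [0.5628, -0.0066, 0.0831]
orientation: [0.059, -0.703, 0.705, -0.063]
force: [1.1, -3.3, 5.7]
grip_width: 0.0277
```

```bash
python3 - <<'E'
from h import *
s=ctrl.get_state();print(s['ee_pos'],s['force'],s['torque'],delta([.5329,.1525,.0822],-1.3968,s))
E
```

```text
[ 0.56284541 -0.00660141  0.08311718] [ 1.09592311 -3.27440536  5.68046837] [-0.92437212 -0.10343912 -0.00569181] (array([ 0.002 ,  0.0004, -0.1619]), array([-0.0032, -0.0005, -0.0053]))
```

send_rows(deltas=[[0, 0, -0.01, 0, 0, 0, 0], [0.001, 0, -0.02, 0, 0, 0, 0], [0.001, 0, -0.03, 0, 0, 0, 0], [0.001, 0, -0.04, 0, 0, 0, 0], [0.002, 0, -0.05, 0, 0, 0, 0], [0.002, 0, -0.06, 0, 0, 0, 0], [0.002, 0, -0.07, 0, 0, 0, 0]])

```text
time_s: 9.65
ee_pos: [0.5486, 0.0623, 0.0831]
orientation: [0.059, -0.704, 0.705, -0.063]
force: [0.7, -3.4, 5.3]
grip_width: 0.0278
```

```bash
python3 - <<'E'
from h import *
s=ctrl.get_state();print(s['ee_pos'],s['force'],s['torque'],delta([.5329,.1525,.0822],-1.3968,s))
E
```

```text
[0.54857843 0.06231582 0.08305732] [ 0.74180868 -3.42084095  5.29400897] [-0.93058225 -0.04694871  0.01245755] (array([-0.0001,  0.0006, -0.0915]), array([-0.0025, -0.0005, -0.005 ]))
```

send_rows(deltas=[[0, 0, -0.01, 0, 0, 0, 0], [0, 0, -0.02, 0, 0, 0, 0], [0, 0, -0.03, 0, 0, 0, 0], [0, 0, -0.04, 0, 0, 0, 0], [0, 0, -0.05, 0, 0, 0, 0], [0, 0, -0.06, 0, 0, 0, 0], [0, 0, -0.07, 0, 0, 0, 0], [0, 0, -0.08, 0, 0, 0, 0], [0, 0, -0.088, 0, 0, 0, 0], [0, 0, -0.094, 0, 0, 0, 0], [0, 0, -0.094, 0, 0, 0, 0], [0, 0, -0.094, 0, 0, 0, 0]])

```text
time_s: 10.85
ee_pos: [0.5317, 0.1566, 0.0829]
orientation: [-0.06, 0.705, -0.704, 0.063]
force: [-0.2, -0.7, 5.7]
grip_width: 0.028
```

```bash
python3 - <<'E'
from h import *
s=ctrl.get_state();print(s['ee_pos'],s['force'],s['torque'])
c=np.array([.5502,.054]);X=np.array([.9849,.1733]);Y=np.array([-.1733,.9849])
print((s['ee_pos'][:2]-c)@X,(s['ee_pos'][:2]-c)@Y)
print(delta([.455,-.288,.2],-1.7,s))
im=ctrl.camera("wrist");cv2.imwrite("pics/w5.png",im[:,:,::-1])
E
```

```text
[0.53167763 0.15664102 0.08291627] [-0.21557918 -0.72816807  5.74801414] [-0.23960242  0.12940464 -0.00565353]
-0.00045499092727417645 0.10430106829503308
(array([ 0.1524, -0.1177,  0.4245]), array([ 0.0006,  0.3041, -0.0043]))
```

View pics/w5.png

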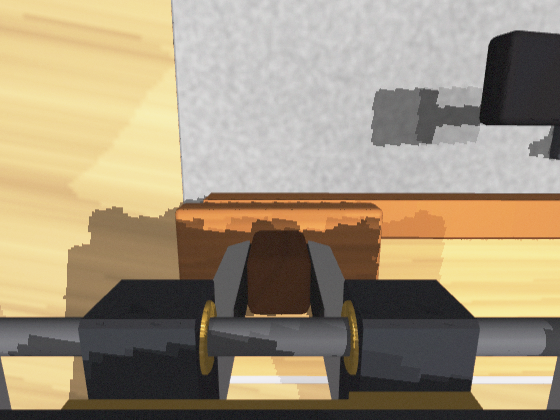

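The wrist view shows the block's front (left) end flush with the lipping end at col ~180, still pressed with about 8 N. I'll lift here and return to the pad.

send_rows(deltas=[[0, -0.03, 0, 0, 0, 0, 0], [0, -0.07, 0, 0, 0, 0, 0], [0.01, -0.11, 0.02, 0, 0, 0, 0], [0.03, -0.125, 0.06, 0, 0.04, 0, 0], [0.045, -0.125, 0.105, 0, 0.08, 0, 0], [0.06, -0.125, 0.15, 0, 0.12, 0, 0], [0.08, -0.125, 0.195, 0, 0.16, 0, 0], [0.095, -0.125, 0.24, 0, 0.2, 0, 0], [0.11, -0.12, 0.285, 0, 0.24, 0, 0], [0.125, -0.118, 0.33, 0, 0.28, 0, 0], [0.14, -0.118, 0.37, 0, 0.304, 0, 0], [0.147, -0.118, 0.405, 0, 0.304, 0, 0]])

```text
time_s: 12.1
ee_pos: [0.4541, -0.2711, 0.1998]
orientation: [-0.047, -0.705, 0.706, 0.047]
force: [0.0, 0.5, -2.6]
grip_width: 0.0275
```

```bash
python3 - <<'E'
from h import *
s=ctrl.get_state();print(s['ee_pos'],s['force'],delta([.455,-.29,.06],-1.7,s))
E
```

```text
[ 0.45414317 -0.27113157  0.19975308] [ 0.0292233   0.49923714 -2.64689465] (array([-0.0033,  0.1398,  0.0184]), array([-0.0013, -0.003 , -0.0003]))
```

send_rows(deltas=[[0, 0.04, 0.01, 0, 0, 0, 0], [-0.002, 0.08, 0.018, 0, 0, 0, 0], [-0.002, 0.115, 0.018, 0, 0, 0, 0], [-0.002, 0.135, 0.018, 0, 0, 0, 0], [-0.002, 0.14, 0.018, 0, 0, 0, 0], [-0.002, 0.142, 0.018, 0, 0, 0, 0], [-0.002, 0.142, 0.018, 0, 0, 0, 0]])

```text
time_s: 12.8
ee_pos: [0.4558, -0.2866, 0.0587]
orientation: [-0.046, -0.705, 0.706, 0.045]
force: [-0.7, -0.3, -2.9]
grip_width: 0.0277
```

```bash
python3 - <<'E'
from h import *
s=ctrl.get_state();print(s['ee_pos'],s['force'])
for c in["scene","wrist"]:
    im=ctrl.camera(c);cv2.imwrite(f"pics/{c}6.png",im[:,:,::-1])
E
```

```text
[ 0.45582632 -0.2866396   0.05874736] [-0.67842721 -0.26924903 -2.91650753]
```

View pics/scene6.png

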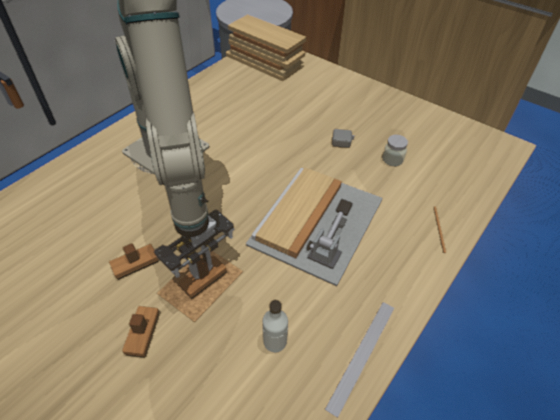

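send_rows(deltas=[[0, 0.003, 0, 0, 0, 0, 0], [0, 0.0055, 0, 0, 0, 0, 0], [0, 0.006, 0, 0, 0, 0, 0], [0, 0.006, 0, 0, 0, 0, 0.3], [0, 0.006, 0, 0, 0, 0, 0.6], [0, 0.006, 0, 0, 0, 0, 0.8], [0, 0.006, 0, 0, 0, 0, 0.8], [0, 0.006, 0, 0, 0, 0, 0.8]])

```text
time_s: 13.7
ee_pos: [0.455, -0.2862, 0.052]
orientation: [-0.046, -0.706, 0.706, 0.046]
force: [-0.1, -0.6, 0.7]
grip_width: 0.0566
```

```bash
python3 - <<'E'
from h import *
s=ctrl.get_state();print(s['ee_pos'],s['force'],s['grip_width'])
E
```

```text
[ 0.45497006 -0.28623396  0.05199678] [-0.09623024 -0.57570586  0.72085205] 0.056640923800562466
```

send_rows(deltas=[[0, 0, 0, 0, 0, 0, 0.8], [0, 0, 0, 0, 0, 0, 0.8], [0, -0.03, 0, 0, 0, 0, 0.8], [0, -0.07, 0, 0, 0, 0, 0.8], [0, -0.11, 0, 0, 0, 0, 0.8], [0, -0.15, 0, 0, 0, 0, 0.8], [0, -0.18, 0, 0, 0, 0, 0.8], [0, -0.18, 0, 0, 0, 0, 0.8]])

```text
time_s: 14.5
ee_pos: [0.4572, -0.2877, 0.2362]
orientation: [-0.048, -0.704, 0.707, 0.043]
force: [-0.3, 0.1, -0.3]
grip_width: 0.075
```

```bash
python3 - <<'E'
from h import *
s=ctrl.get_state();print(s['ee_pos'],s['grip_width'],delta([.634,.067,.2],-1.3968,s))
im=ctrl.camera("wrist");cv2.imwrite("pics/w7.png",im[:,:,::-1])
for n,z in dict(block=.004,rest=0).items():
    for d in ctrl.mark_of("wrist",n)[:2]: print(n,round(d['confidence'],2),np.round(d['uv'],1),px2w("wrist",d['uv'],z,s).round(4))
E
```

```text
[ 0.45724375 -0.28771047  0.23621647] 0.07503014591633962 (array([-0.1292,  0.0361, -0.3747]), array([-0.0044, -0.3033, -0.0076]))
block 0.98 [439.5 179.2] [ 0.4453 -0.4713  0.004 ]
block 0.87 [277.5 195. ] [ 0.4512 -0.2871  0.004 ]
```

View pics/w7.png

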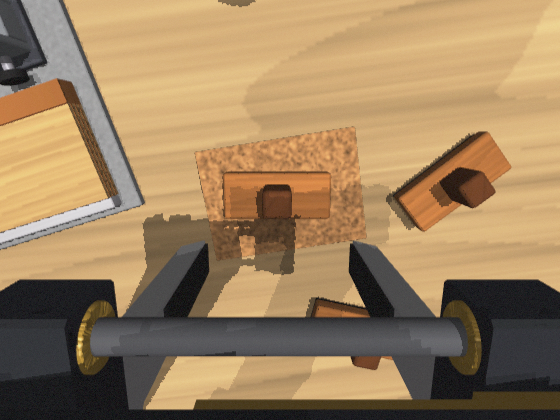

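The block stands upright and released near the pad's middle at about (277,195). Next is the lever.

send_rows(deltas=[[-0.01, 0, -0.03, 0, -0.03, 0, 0.5], [-0.02, 0, -0.07, 0, -0.06, 0, 0], [-0.03, 0, -0.11, 0, -0.1, 0, 0], [-0.045, 0, -0.15, 0, -0.14, 0, 0], [-0.06, 0, -0.19, 0, -0.18, 0, 0], [-0.08, 0, -0.23, 0, -0.22, 0, 0], [-0.1, 0.01, -0.27, 0, -0.26, 0, 0], [-0.115, 0.02, -0.31, 0, -0.3, 0, 0], [-0.129, 0.03, -0.35, 0, -0.303, 0, 0], [-0.129, 0.036, -0.374, 0, -0.303, 0, 0], [-0.129, 0.036, -0.374, 0, -0.303, 0, 0], [-0.129, 0.036, -0.374, 0, -0.303, 0, 0]], grip_force=30)

```text
time_s: 15.85
ee_pos: [0.6298, 0.0676, 0.1941]
orientation: [0.063, -0.704, 0.705, -0.06]
force: [0.8, 0.1, 0.5]
grip_width: 0.0005
```

```bash
python3 - <<'E'
from h import *
s=ctrl.get_state();print(s['ee_pos'],s['grip_width'],s['force'],delta([.634,.067,.128],-1.3968,s))
for c,z in(("wrist",0),("side",0),("scene",0)):
    im=ctrl.camera(c);cv2.imwrite(f"pics/{c}8.png",im[:,:,::-1])
    for n,z in dict(lever_tip=.107,lever_pivot=.072).items():
        for d in ctrl.mark_of(c,n)[:1]: print(c,n,round(d['confidence'],2),np.round(d['uv'],1),px2w(c,d['uv'],z,s).round(4))
E
```

```text
[0.62981033 0.06756633 0.19408422] 0.000522233011075883 [0.79017071 0.11929755 0.46210736] (array([-0.0043,  0.0661,  0.0012]), array([-0.0007,  0.0004,  0.0038]))
wrist lever_tip 0.9 [278.  213.7] [0.6349 0.0682 0.107 ]
wrist lever_pivot 0.66 [404.4 205.1] [ 0.6518 -0.0358  0.072 ]
side lever_tip 0.76 [226.8 213.1] [0.6401 0.0727 0.107 ]
side lever_pivot 0.7 [239. 198.] [ 0.6541 -0.0371  0.072 ]
scene lever_tip 0.92 [344.1 204.7] [0.6349 0.071  0.107 ]
scene lever_pivot 0.81 [325.2 242.5] [ 0.6533 -0.0388  0.072 ]
```

View pics/wrist8.png

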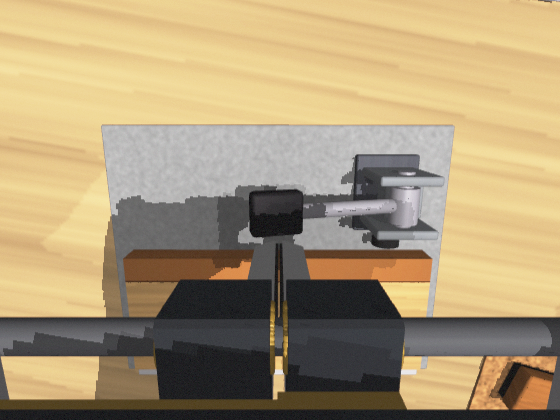

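View pics/side8.png

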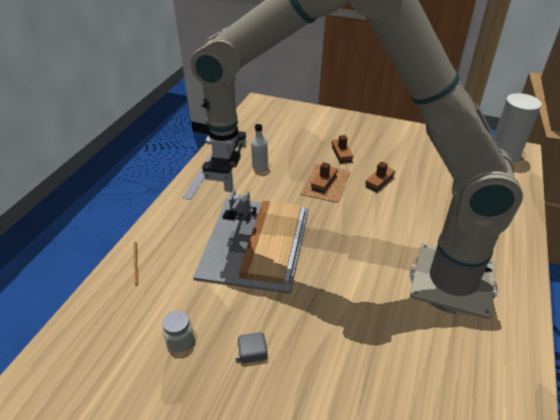

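send_rows(deltas=[[-0.003, 0.02, 0.001, 0, 0, 0, 0], [-0.005, 0.045, 0.001, 0, 0, 0, 0], [-0.005, 0.06, 0.001, 0, 0, 0, 0], [-0.005, 0.066, 0.001, 0, 0, 0, 0], [-0.005, 0.066, 0.001, 0, 0, 0, 0]])

```text
time_s: 16.8
ee_pos: [0.6357, 0.0679, 0.1294]
orientation: [0.062, -0.704, 0.704, -0.061]
force: [0.3, 0.2, 0.1]
grip_width: 0.0005
```

```bash
python3 - <<'E'
from h import *
s=ctrl.get_state();print(s['ee_pos'],s['grip_width'],s['force'],delta([.635,.068,.068],-1.3968,s))
E
```

```text
[0.63568619 0.06786743 0.12939541] 0.0005356584802434737 [0.26632848 0.19750773 0.0948117 ] (array([ 0.0006,  0.0614, -0.0002]), array([ 0.    , -0.0003,  0.0014]))
```

Push in stages, reading the force.

send_rows(deltas=[[0, 0.006, 0, 0, 0, 0, 0], [0, 0.012, 0, 0, 0, 0, 0], [0, 0.018, 0, 0, 0, 0, 0], [0, 0.024, 0, 0, 0, 0, 0], [0, 0.03, 0, 0, 0, 0, 0]])

```text
time_s: 17.3
ee_pos: [0.6369, 0.0707, 0.1012]
orientation: [-0.061, 0.706, -0.703, 0.063]
force: [-1.8, 5.6, 8.0]
grip_width: 0.0007
```

send_rows(deltas=[[0, 0.005, 0, 0, 0, 0, 0], [0, 0.01, 0, 0, 0, 0, 0], [0, 0.015, 0, 0, 0, 0, 0]])

```text
time_s: 17.6
ee_pos: [0.6367, 0.072, 0.0864]
orientation: [-0.061, 0.706, -0.703, 0.063]
force: [-1.4, 4.9, 7.6]
grip_width: 0.0004
```

send_rows(deltas=[[0, 0.004, 0, 0, 0, 0, 0], [0, 0.008, 0, 0, 0, 0, 0]])

```text
time_s: 17.8
ee_pos: [0.6368, 0.072, 0.0787]
orientation: [-0.061, 0.706, -0.703, 0.063]
force: [-3.2, 5.5, 11.3]
grip_width: 0.0005
```

send_rows(deltas=[[0, 0.002, 0, 0, 0, 0, 0], [0, 0.004, 0, 0, 0, 0, 0], [0, 0.004, 0, 0, 0, 0, 0]])

```text
time_s: 18.1
ee_pos: [0.6368, 0.0717, 0.0745]
orientation: [-0.061, 0.706, -0.703, 0.063]
force: [-1.9, 4.9, 8.7]
grip_width: 0.0003
```

```bash
python3 - <<'E'
from h import *
s=ctrl.get_state();print(s['ee_pos'],s['grip_width'],s['force'],s['dq'].round(3))
for c in("wrist","side","scene"):
    im=ctrl.camera(c);cv2.imwrite(f"pics/{c}9.png",im[:,:,::-1])
E
```

```text
[0.63682381 0.07170478 0.07450215] 0.00026720320693615965 [-1.89411052  4.85173585  8.71247395] [-0.001 -0.003  0.001 -0.001 -0.     0.006 -0.001]
```

View pics/wrist9.png

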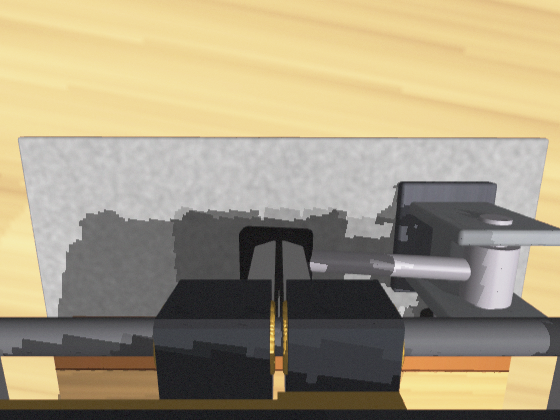

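send_rows(deltas=[[0, 0.002, 0, 0, 0, 0, 0], [0, 0.004, 0, 0, 0, 0, 0], [0, 0.004, 0, 0, 0, 0, 0]])

```text
time_s: 18.55
ee_pos: [0.6368, 0.0713, 0.0704]
orientation: [-0.061, 0.706, -0.703, 0.063]
force: [-0.8, 4.0, 8.0]
grip_width: 0.0006
```

send_rows(deltas=[[0, 0.001, 0, 0, 0, 0, 0], [0, 0.002, 0, 0, 0, 0, 0], [0, 0.002, 0, 0, 0, 0, 0]])

```text
time_s: 18.85
ee_pos: [0.6369, 0.0711, 0.0686]
orientation: [-0.061, 0.706, -0.703, 0.063]
force: [-2.0, 3.4, 9.3]
grip_width: 0.0004
```

```bash
python3 - <<'E'
from h import *
s=ctrl.get_state();print(s['ee_pos'],s['grip_width'],s['force'],s['dq'].round(3))
t=s['ee_pos'];Y=np.array([-.1733,.9849]);P=np.array([.6527,-.0370])
y=(t[:2]-P)@Y;print("tcp y from pivot",y,"x",(t[:2]-P)@[.9849,.1733])
from scipy.optimize import brentq
for e in(-.0125,-.008,0):
    f=lambda q:(lambda th:.072+((y+e+.007*np.sin(th))/np.cos(th))*np.sin(th)+.007*np.cos(th)-(t[2]-.011))(.26-q)
    print(e,brentq(f,0,.8))
for c in("wrist","side","scene"):
    im=ctrl.camera(c);cv2.imwrite(f"pics/{c}10.png",im[:,:,::-1])
    for n,z in dict(lever_tip=.055,lever_pivot=.072).items():
        for d in ctrl.mark_of(c,n)[:1]: print(c,n,round(d['confidence'],2),np.round(d['uv'],1),px2w(c,d['uv'],z,s).round(4))
im=cv2.imread("pics/side10.png");cv2.imwrite("pics/side10c.png",cv2.resize(im[150:290,170:330],None,fx=4,fy=4,interpolation=cv2.INTER_CUBIC))
im=cv2.imread("pics/scene10.png");cv2.imwrite("pics/scene10c.png",cv2.resize(im[150:290,250:400],None,fx=4,fy=4,interpolation=cv2.INTER_CUBIC))
E
```

```text
[0.63691814 0.07111334 0.06858778] 0.00038763107556393016 [-1.96495842  3.38903523  9.29192103] [ 0.    -0.004  0.001 -0.     0.002  0.002 -0.001]
tcp y from pivot 0.10921582297653075 x 0.003192488754835807
-0.0125 0.47957541512134566
-0.008 0.46996230162169345
0 0.4547880808206304
wrist lever_pivot 0.8 [492.9 276.8] [ 0.6511 -0.0348  0.072 ]
side lever_tip 0.5 [231.9 223.6] [0.6349 0.0582 0.055 ]
side lever_pivot 0.67 [238.7 197.8] [ 0.6553 -0.0376  0.072 ]
scene lever_tip 0.53 [341.5 216.5] [0.6323 0.0735 0.055 ]
scene lever_pivot 0.67 [323.9 239.7] [ 0.6457 -0.0335  0.072 ]
```

View pics/side10c.png

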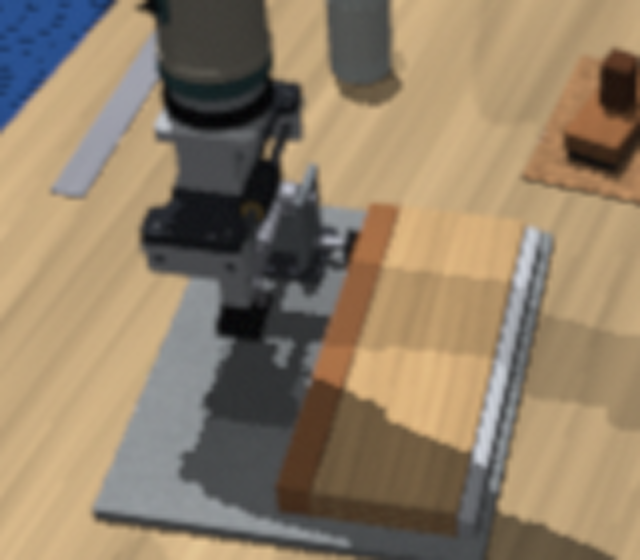

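View pics/scene10c.png

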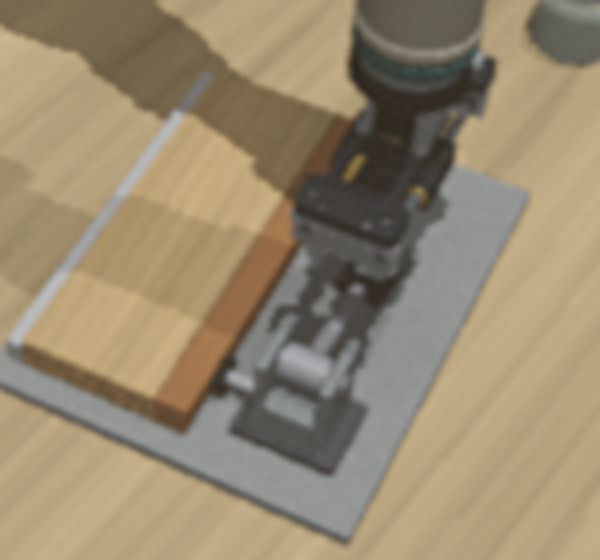

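View pics/wrist10.png

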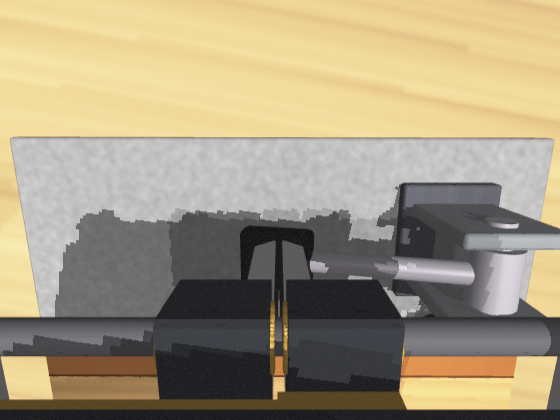

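send_rows(deltas=[[0, 0.001, 0, 0, 0, 0, 0], [0, 0.001, 0, 0, 0, 0, 0], [0, 0.001, 0, 0, 0, 0, 0], [0, 0.001, 0, 0, 0, 0, 0], [0, 0.001, 0, 0, 0, 0, 0], [0, 0.001, 0, 0, 0, 0, 0]])

```text
time_s: 19.9
ee_pos: [0.6369, 0.071, 0.0678]
orientation: [-0.061, 0.706, -0.703, 0.063]
force: [-1.0, 3.6, 10.0]
grip_width: 0.0003
```

```bash
python3 - <<'E'
from h import *
s=ctrl.get_state();print(s['ee_pos'],s['force'])
t=s['ee_pos'];Y=np.array([-.1733,.9849,0]);X=np.array([.9849,.1733,0]);P=np.array([.6527,-.0370,.072]);Zv=np.array([0,0,1.])
im=ctrl.camera("wrist");cv2.imwrite("pics/w11.png",im[:,:,::-1])
cv2.imwrite("pics/w11c.png",cv2.resize(im[200:320,220:540,::-1],None,fx=2.5,fy=2.5,interpolation=cv2.INTER_CUBIC))
for q in(.32,.40,.44,.48,.52,.56):
    th=.26-q;L=np.cos(th)*Y+np.sin(th)*Zv;N=-np.sin(th)*Y+np.cos(th)*Zv
    print(q,[w2px("wrist",P+.017*X+a*L+.007*N,s).round(1) for a in(.13,.09)])
E
```

```text
[0.63694187 0.07097348 0.06780863] [-0.98983765  3.55675195 10.02148703]
0.32 [array([233.6, 241.3]), array([316.6, 243. ])]
0.4 [array([237.1, 235. ]), array([315.4, 238.4])]
0.44 [array([239.3, 232.2]), array([315.3, 236.3])]
0.48 [array([241.8, 229.4]), array([315.5, 234.2])]
0.52 [array([244.4, 226.9]), array([315.9, 232.2])]
0.56 [array([247.4, 224.5]), array([316.6, 230.4])]
```

View pics/w11c.png

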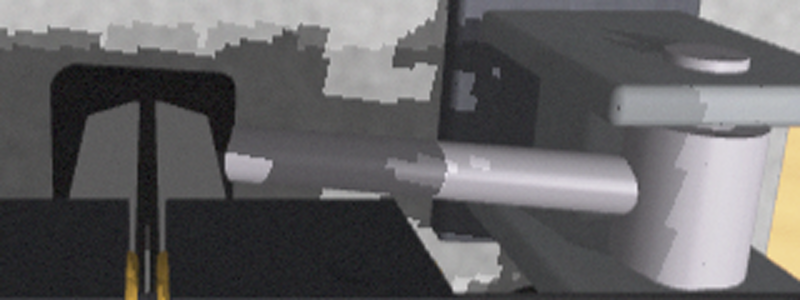

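The paddle's far edge spans 74 px in the wrist picture. The model predicts 73.7 px at 0.48 rad and 71.5 at 0.52, so with the fingertip-height estimate (0.465–0.49 rad) and a steady 10 N, the lever is at the third click. I'll make a last check of the block and bystanders, then hand in.

```bash
python3 - <<'E'
from h import *
for c in("scene","side"):
    ctrl.camera(c)
    for n in("block","glue","jar","tape"):
        for d in ctrl.mark_of(c,n)[:3]: print(c,n,round(d['confidence'],2),px2w(c,d['uv'],.004 if n=="block" else 0).round(3))
s=ctrl.get_state();print(s['time_s'],s['ee_pos'],s['force'])
ctrl.finish_job()
E
```

```text
scene block 0.86 [ 0.277 -0.356  0.004]
scene block 0.78 [ 0.464 -0.284  0.004]
scene block 0.68 [ 0.448 -0.47   0.004]
scene glue 0.9 [ 0.698 -0.299  0.   ]
scene glue 0.39 [ 0.647 -0.04   0.   ]
scene jar 0.79 [0.607 0.426 0.   ]
scene jar 0.52 [ 0.495  0.241 -0.   ]
scene jar 0.41 [ 0.461 -0.286  0.   ]
scene tape 0.64 [0.439 0.389 0.   ]
side block 0.71 [ 0.443 -0.296  0.004]
side block 0.66 [ 0.444 -0.473  0.004]
side block 0.64 [ 0.272 -0.359  0.004]
side glue 0.96 [ 0.692 -0.299  0.   ]
side jar 0.98 [0.602 0.426 0.   ]
side tape 0.78 [0.429 0.394 0.   ]
side tape 0.65 [ 0.443 -0.286  0.   ]
side tape 0.65 [ 0.689 -0.297  0.   ]
20.45 [0.63696697 0.07101066 0.06781268] [-1.60893799  3.2466788   8.70900376]
the job is handed in; nothing more can be done
```

I rubbed the block along the seam in one right-to-left pass and stood it back on the cork pad. I then pushed the lever to the third click and handed in at 20.45 s, still holding it. No verdict was reported.

- **Seam pass:** the block ran from about y = -100 mm to +104 mm in the jig frame, within about 2 mm of the seam. It stayed pressed at roughly 8 N throughout, about 3.5–4 mm into the sprung sole, and was lifted only past the left end.
- **Block on the pad:** the last wrist picture shows it upright and released near the pad's middle. The scene and side cameras then put it at (0.464, -0.284) and (0.443, -0.296), about 2 cm apart but both well inside the limits.
- **Lever:** fingertip height gives about 0.465–0.49 rad and the paddle's width in the wrist picture about 0.47–0.48, inside the 0.44–0.525 window. The holding force was 9–10 N upward. I had no direct reading of the lever angle, and the model put the paddle's edge 4–5 pixels lower in the picture than it appeared. I put that down to calibration error.
- **Bystanders:** the bottle, jar and tape measure came out within about 1 cm of their starting positions, which is the detector's scatter.

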